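# Tighten the loose tin cap and shelve the tin

### The arm

A 6-joint arm with a two-finger parallel gripper is mounted at the origin on the work surface. World frame = base frame: x ahead of the robot, y to its left, z up, the work surface at z = 0. Lengths are in m, angles in rad, forces in N, time in s.
With the tool pointing down it reaches from about 0.35 to 0.925 m from the base axis. Payload 6.4 kg.
Tool frame: the origin (TCP) lies on the front face of the gripper's body, between the roots of the fingers; the fingertips stand 73 mm ahead of it and the grasp point (between the pads) lies 54 mm ahead of it; x points along the fingers, y is the direction in which the jaws open and shut, and the axes are right-handed (so a half turn about x gives the same grasp; the last joint's range is limited). The gripper opens to 85 mm and grips with 20 to 120 N. Pads are 22 mm wide; open, the fingers measure 114 mm over their backs; the gripper's body (76 mm by 85 mm) begins 54 mm behind the grasp point. The pads swing forward as they close: fully open they stand 13 mm farther back than shut.
Start: joints at [1.058, 0.245, 1.558, -0, 1.339, -0.174], TCP at [0.216, 0.613, 0.304] pointing down, gripper open.
Joint ranges: [-3.13, 3.13], [-1.02, 2.26], [0.13, 2.54], [-0.95, 4.09], [0.21, 2.88], [-2.74, 2.74]. Speed limits (rad/s): [2.57, 2.57, 3.14, 3.14, 3.14, 3.14].

### API

Orientations are given as a unit quaternion [w, x, y, z].
In Python, from plant import arm gives the robot as it stands.
- The arm moves only by the tool step_arm, never from a script. Its argument "increments" is a list of rows, each a list of 2 entries, a list of its own where there are three numbers: the shift along the tool's x, y, z as a fraction of full scale, then the turn, a rotation vector about the tool's x, y, z as a fraction of full scale. In form: [[[dx, dy, dz], [wx, wy, wz]], ...]. A call has 1 to 12 rows; each row shifts and turns the commanded pose from where the row before left it, along the tool's axes as they then stand; what a row does not reach is not made up. Full scale, the value 1, is 0.3 m for a shift and pi/2 rad for a turn. A row lasts 1/8 s, in which the tool goes at most 62.5 mm and 10.7 degrees, less where a joint would pass 70% of its speed; a pose out of reach is approached as far as the arm can. A call with a number of a shift or a turn outside -1 to 1 is refused whole. A call with a gripper value outside its range is refused whole. "jaw" is the opening, from -1 (shut) to 1 (fully open), set as the call begins (left out, the last holds). The fingers move at their own pace and stop on an object; "force" is the grip in N (left out, the last holds). Time passes only in rows, so rows that do not move let the fingers close. It gives the time, the measured TCP pose, the force and the opening at its end, in the units of the state.
- arm.state(): the state, without advancing time (a new reading comes with each control period).
- arm.grab_frame(name): name is "scene" or "top" or "wrist"; returns a dict with "color" (420x560x3 uint8, red, green, blue), "z_map" (420x560 float32, m along the optical axis (not along the pixel's ray), 0 where there is no reading), "mtx" (3x3 intrinsics, pixels), "world_from_camera" (4x4, takes a point from camera to world coordinates); the wrist camera has in their place "tool_from_camera" (4x4, takes a point from camera to tool coordinates, whose origin is the TCP and whose axes are the tool frame's). Camera axes: x right, y up, looking along -z (the intrinsics and any distortion apply to the point x, -y, -z); pixel columns grow to the right and rows downward; lengths in m; the calibration is good to about 2 mm. A picture is of the moment at which its call begins: read the wrist's pose just before it.
- arm.sign_off(): hands the job in, once; it reports no verdict.
The state is a dict: "time_s": time; "joint_pos": joint angles; "joint_velocities": joint speeds; "effort": joint torques, N m; "ee_pos": TCP position; "tool_rot": TCP orientation; "contact_force": force on the tool from outside, world axes, zero at the start; "moment": the same for the moment, N m; "grip_width": finger opening in m.
Only numpy, scipy, OpenCV 4.12 (cv2) and the standard library are available. Lean on these libraries where they do the work, as an engineer would, in place of code of your own. Each camera call takes 0.05 s, during which the arm holds its last target.

### The job

Two lacquer tins stand in the plywood crate, and one of them has a loose cap: its bar grip stands askew, while a tight cap's bar runs square with the tin, straight across the crate's narrow width. While that tin stands in the crate turn its cap clockwise until it is fully tight, then put the tin upright on the middle of the dark rubber mat between the two shorter tins already on the low shelf; set it down, do not drop it. Leave the other tin in its place in the crate.

Things in the scene. Friction and masses are not known exactly. Their poses are not given: they have to be found in the camera images.
- loose_tin: Tin with the loose cap: square aluminium, 58 x 58 mm, 72 high; on a neck a round grey cap 48 mm across (78 to 92 mm above the underside) with an upright black bar grip 46 long, 14 thick (92 to 126 mm above the underside). 0.28 to 0.46 kg. Origin: centre of underside; z up on the cap axis, x, y square to the sides. Stands in a crate pocket that keeps it from turning; lifts straight out by the bar.
- cap (a joint): Turn of the loose cap on its tin, rad: 0 fully tight (hard stop), positive is counter-clockwise from above (looser), at most 1.5, starting at 0.6 to 1.2. At q the bar is turned q counter-clockwise from the tin's x axis; at 0 it runs along that axis, across the crate's narrow width. The cap does not rise. Friction 0.08 N m; it stays where left.
- tight_tin: The other tin in the crate, same shape and size, cap tight. Origin: centre of underside, z up. The fixed crate has three pockets in a row, 62 mm square, 34 deep, 100 apart, its rim 40 mm above the table; the tins and a plain steel can with no bar grip stand in them, in any order.
- place (a point): Centre of the free place on the low shelf, on its top, 30 mm above the table; z up, y along the shelf. An 80 mm square dark mat, flush to within 2 mm, marks it (a tin stands at the point's height). The shelf is a fixed wooden board 130 x 310 mm; 115 mm to either side along y stands a fixed shorter tin, 58 mm square, cap tight, its bar reaching 124 mm above the table: carry over it.

How it is judged:
On the way, in this order (a step that is already met when the one before it is completed fails the run):
1. the loose cap is turned fully tight while its tin stands in the crate (value of joint cap below 0.15 rad and distance of loose_tin from where it was at the start of the episode below 0.02 m), for 0.1 s.
2. the tin is lifted clear of the crate (distance of loose_tin from where it was at the start of the episode above 0.06 m), for 0.1 s.
At the end, for the whole second after the job is handed in: The cap is within 0.17 rad (10 degrees) of fully tight; the tin stands upright (within 0.1 rad) and at rest on the low shelf, its centre within 20 mm of the centre of the free place and its underside within 6 mm of the shelf's surface; the tight tin is within 20 mm of where it stood (value of joint cap below 0.17 rad and horizontal distance between loose_tin and place below 0.02 m and z of loose_tin in the frame of place between -0.006 and 0.006 m and angle between loose_tin's own z axis and vertical below 0.1 rad and linear speed of loose_tin below 0.02 m/s and distance of tight_tin from where it was at the start of the episode below 0.02 m); the robot touches nothing.
It fails at once if the loose tin is dropped: out of the fingers with its underside more than 20 mm above the shelf's surface (z of loose_tin in the frame of place above 0.02 m and contact force between loose_tin and the fingers below 0.02 N).
It fails at once if the tight tin is taken out of its pocket (distance of tight_tin from where it was at the start of the episode above 0.03 m).
It also fails if it takes over 45 s, if anything falls off the work surface, if the arm or the gripper's body presses on something with over 40 N, if the wrist force passes 120 N, or if a joint passes its speed limit or range.

## Working session

There is one attempt and no reset: what is moved stays moved. The work goes in short steps, Python scripts to look and compute and a tool call to move; the robot and the scene stay as the last step left them, time stands still between calls to the robot, and variables do not carry over. Pictures are saved under pics/ and viewed, and the job is handed in when it is done.

Besides the shell and the picture viewer there is one more tool, called after "Emit:" in YAML: its name, and indented under it one key for each argument. step_arm: Moves the arm, as the interface text tells. Shift numbers are shares of 0.3 m and turn numbers shares of pi/2 rad, none past 1 either way. Its arguments: {"type":"object","properties":{"increments":{"type":"array"},"jaw":{"type":"number"},"force":{"type":"number"}},"required":["increments"]}

```bash
ls; mkdir -p pics; python3 - <<'E'
from plant import arm
import cv2,numpy as np
s=arm.state();print({k:np.round(v,4) for k,v in s.items()})
for n in ["scene","top","wrist"]:
    f=arm.grab_frame(n)
    cv2.imwrite(f"pics/{n}0.png",f["color"][:,:,::-1])
    np.savez(f"f_{n}0.npz",**f)
    print(n,np.round(f["mtx"],1).tolist(),[np.round(f[k],3).tolist() for k in f if 'from' in k], [k for k in f])
E
```

```text
pics
{'time_s': np.float64(0.0), 'joint_pos': array([ 1.0579,  0.2458,  1.559 ,  0.    ,  1.3387, -0.1741]), 'joint_velocities': array([0.0008, 0.0007, 0.0002, 0.0028, 0.0007, 0.0003]), 'effort': array([-1.80000e-03, -4.29514e+01, -3.26123e+01, -4.00000e-04,
        5.40000e-03,  0.00000e+00]), 'ee_pos': array([0.2158, 0.6127, 0.3028]), 'tool_rot': array([ 0.6967,  0.1185,  0.6972, -0.1199]), 'contact_force': array([-0.5818, -0.6123,  0.4881]), 'moment': array([-0.0448,  0.0113,  0.0183]), 'grip_width': np.float64(0.0853)}
scene [[451.0, 0.0, 284.1], [0.0, 451.0, 214.3], [0.0, 0.0, 1.0]] [[[-0.765, -0.333, 0.551, 0.943], [0.643, -0.427, 0.636, 0.501], [0.023, 0.841, 0.541, 0.546], [0.0, 0.0, 0.0, 1.0]]] ['color', 'z_map', 'mtx', 'world_from_camera']
top [[508.7, 0.0, 275.1], [0.0, 508.7, 211.2], [0.0, 0.0, 1.0]] [[[-0.012, 0.981, -0.192, 0.312], [-1.0, -0.011, 0.007, 0.008], [0.005, 0.192, 0.981, 1.208], [0.0, 0.0, 0.0, 1.0]]] ['color', 'z_map', 'mtx', 'world_from_camera']
wrist [[328.0, 0.0, 273.8], [0.0, 328.0, 206.3], [0.0, 0.0, 1.0]] [[[-0.0, 0.293, -0.956, -0.069], [1.0, 0.001, -0.0, 0.001], [0.001, -0.956, -0.293, -0.075], [0.0, 0.0, 0.0, 1.0]]] ['color', 'z_map', 'mtx', 'tool_from_camera']
```

View pics/scene0.png

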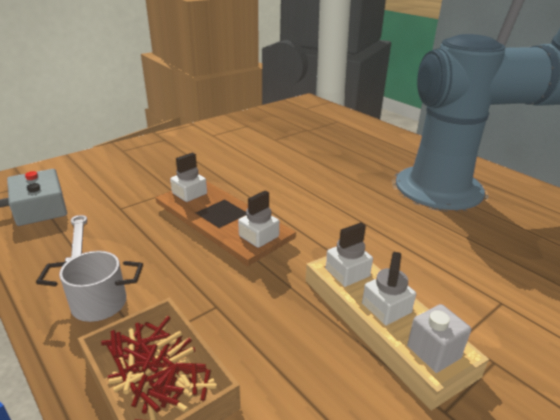

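View pics/top0.png

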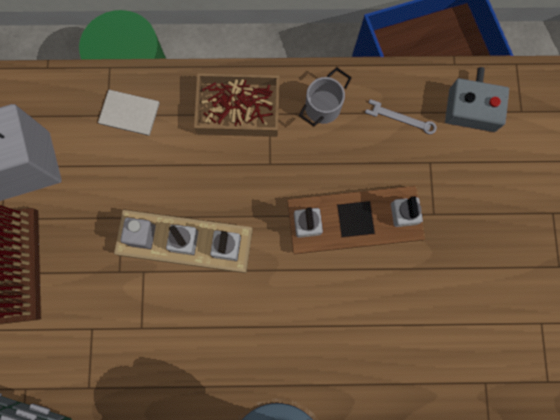

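View pics/wrist0.png

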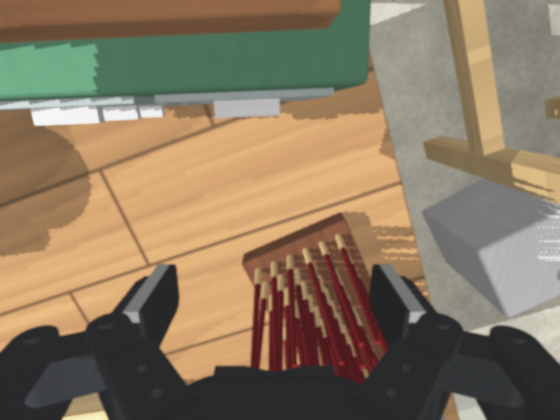

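The scene and top views show the crate with the steel can (top ≈137,232), an askew-bar tin in the middle (≈181,237) and a tight tin (≈226,243). The shelf mat is at ≈356,219, between tins at 308 and 407.

```bash
cat > h.py <<'E'
import numpy as np,cv2
def load(n):
    return dict(np.load(f"f_{n}.npz"))
def cloud(f,T=None):
    T=f["world_from_camera"] if T is None else T
    K=f["mtx"];z=f["z_map"];v,u=np.mgrid[:z.shape[0],:z.shape[1]]
    x=(u-K[0,2])/K[0,0]*z; y=-(v-K[1,2])/K[1,1]*z
    P=np.stack([x,y,-z,np.ones_like(z)],-1)@T.T
    P=P[...,:3]; P[z==0]=np.nan
    return P
def rect(p):
    (c,wh,a)=cv2.minAreaRect((p[:,:2]*1000).astype(np.float32)); return np.array(c)/1000,wh,a
def ray(f,u,v,h,T=None):
    T=f["world_from_camera"] if T is None else T
    K=f["mtx"];d=T[:3,:3]@np.array([(u-K[0,2])/K[0,0],-(v-K[1,2])/K[1,1],-1]);o=T[:3,3]
    return o+d*(h-o[2])/d[2]
E
python3 - <<'E'
from h import *
for n in ["top0","scene0"]:
    f=load(n);P=cloud(f);c=f["color"].astype(int)
    V=c.max(-1)
    m=((V<75)&(P[...,2]>0.085)&(P[...,2]<0.2)&(P[...,0]>0.3)&(P[...,0]<0.8)&(abs(P[...,1])<0.5)).astype(np.uint8)
    k,l,st,ce=cv2.connectedComponentsWithStats(m)
    print(n)
    for i in range(1,k):
        if st[i,4]<40: continue
        q=P[l==i]; zt=np.nanpercentile(q[:,2],90); t=q[q[:,2]>zt-0.008]
        print("bar px",ce[i].round(),st[i,4],"ztop",zt.round(4),"c,wh,a",rect(t))
    # mat
    m=((V<60)&(P[...,2]>0.015)&(P[...,2]<0.045)&(P[...,0]>0.3)&(P[...,0]<0.8)&(abs(P[...,1])<0.5)).astype(np.uint8)
    k,l,st,ce=cv2.connectedComponentsWithStats(m)
    for i in range(1,k):
        if st[i,4]<150: continue
        q=P[l==i];print("mat",ce[i].round(),st[i],np.median(q[:,2]),rect(q))
    hs,ss,vv=cv2.split(cv2.cvtColor(f["color"],cv2.COLOR_RGB2HSV))
    for nm,lo,hi,yr in (("crate",0.034,0.046,(0,.5)),("shelf",0.024,0.036,(-.5,0.05))):
        m=((P[...,2]>lo)&(P[...,2]<hi)&(P[...,0]>0.35)&(P[...,0]<0.7)&(P[...,1]>yr[0])&(P[...,1]<yr[1])).astype(np.uint8)
        k,l,st,ce=cv2.connectedComponentsWithStats(m)
        for i in range(1,k):
            if st[i,4]>400: print(nm,ce[i].round(),st[i,4],np.median(P[l==i][:,2]),rect(P[l==i]))
im=cv2.imread("pics/top0.png")[190:290,100:440]
cv2.imwrite("pics/topz.png",cv2.resize(im,None,fx=2.3,fy=2.3,interpolation=cv2.INTER_CUBIC))
E
```

```text
top0
bar px [410. 208.] 320 ztop 0.1257 c,wh,a (array([ 0.53171106, -0.30348883]), (45.28977584838867, 13.649487495422363), 6.865058898925781)
bar px [307. 219.] 259 ztop 0.1263 c,wh,a (array([ 0.50946347, -0.07512442]), (46.35238265991211, 13.513154029846191), 5.2543134689331055)
bar px [176. 236.] 217 ztop 0.134 c,wh,a (array([0.47277902, 0.21144156]), (46.06000518798828, 14.047182083129883), 32.65427017211914)
bar px [221. 242.] 218 ztop 0.1345 c,wh,a (array([0.45765811, 0.11324198]), (14.289617538452148, 44.773006439208984), 81.4949722290039)
mat [460. 120.] [446 105  35  23 209] 0.0308311957924432 (array([ 0.76254877, -0.45669662]), (85.21174621582031, 31.096012115478516), 54.327274322509766)
mat [356. 219.] [ 337  201   37   36 1081] 0.03204224804892686 (array([ 0.52268512, -0.18970187]), (80.00215148925781, 79.22113800048828), 5.150763988494873)
crate [186. 242.] 3487 0.04078495341590371 (array([0.47327539, 0.21208182]), (305.11578369140625, 104.65446472167969), 81.52653503417969)
shelf [355. 220.] 5581 0.03099124145214227 (array([ 0.52060504, -0.19021851]), (130.8913269042968
[... 170 characters left out ...]
8370575904846191)
bar px [258. 203.] 317 ztop 0.1241 c,wh,a (array([ 0.51035196, -0.07129701]), (39.89055633544922, 11.406583786010742), 1.5232197046279907)
bar px [352. 235.] 412 ztop 0.1322 c,wh,a (array([0.45929395, 0.11497487]), (11.682174682617188, 42.34492874145508), 81.24431610107422)
bar px [394. 270.] 258 ztop 0.1329 c,wh,a (array([0.47449136, 0.21215701]), (42.54070281982422, 11.90775203704834), 36.811893463134766)
crate [398. 330.] 5090 0.04031647076187439 (array([0.47138992, 0.21168822]), (305.9892883300781, 107.00757598876953), 81.59245300292969)
shelf [221. 220.] 3767 0.030449903788280164 (array([ 0.51890381, -0.1892653 ]), (133.66171264648438, 313.22265625), 5.751993656158447)
```

```bash
python3 - <<'E'
from h import *
im=cv2.imread("pics/scene0.png")[170:400,150:490]
cv2.imwrite("pics/scz.png",cv2.resize(im,None,fx=2.3,fy=2.3,interpolation=cv2.INTER_CUBIC))
E
```

```text
(no output)
```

View pics/topz.png

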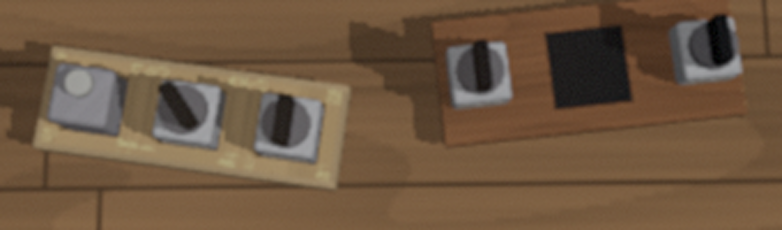

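View pics/scz.png

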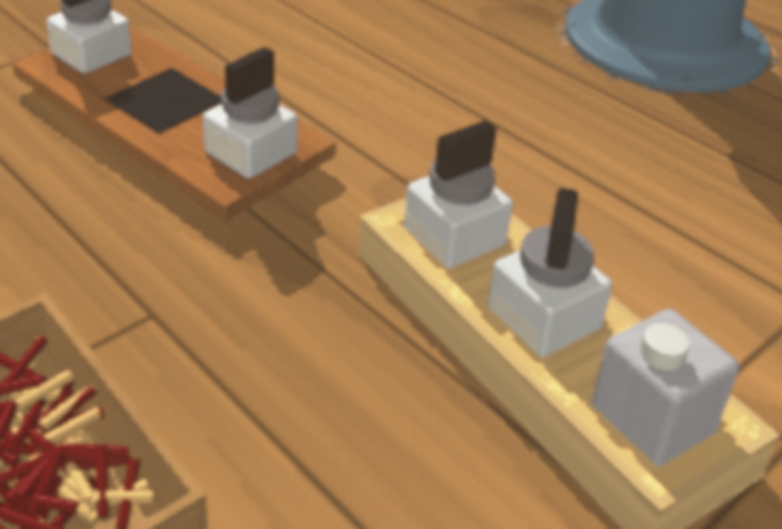

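```bash
cat >> h.py <<'E'
from scipy.spatial.transform import Rotation as Ro
def plan(s,pos,yaw):
    """pos TCP target world, yaw: angle of tool y (jaw dir) in world, mod pi. prints shift(tool axes, m->units) and turn about tool"""
    q=np.array(s["tool_rot"]);R=Ro.from_quat([q[1],q[2],q[3],q[0]]);M=R.as_matrix()
    cy=np.arctan2(M[1,1],M[0,1]); d=(yaw-cy+np.pi/2)%np.pi-np.pi/2
    y=cy+d; ty=np.array([np.cos(y),np.sin(y),0]);tx=np.array([0,0,-1.]);T=np.stack([tx,ty,np.cross(tx,ty)],1)
    w=Ro.from_matrix(M.T@T).as_rotvec()
    sh=M.T@(np.array(pos)-np.array(s["ee_pos"]))
    print("tcp",np.round(s["ee_pos"],4),"jaw yaw deg",round(np.degrees(cy),2),"tilt deg",round(np.degrees(np.arccos(-M[2,0])),2),"j",np.round(s["joint_pos"],2))
    print("total shift units (pre-turn axes)",np.round(sh/0.3,4)," turn units",np.round(w/(np.pi/2),4), "yaw change deg",round(np.degrees(d),1))
    print("shift units in target axes",np.round(T.T@(np.array(pos)-np.array(s["ee_pos"]))/0.3,4))
E
python3 - <<'E'
from h import *
from plant import arm
f=load("wrist0");P=cloud(f,f["tool_from_camera"])
for n,sel in(("L",P[...,1]<-0.02),("R",P[...,1]>0.02)):
    m=sel&(P[...,0]<0.12)&(abs(P[...,1])<0.08)&(abs(P[...,2])<0.05)
    q=P[m];print(n,len(q),"max x",np.nanpercentile(q[:,0],[90,99,100]).round(4), q[q[:,0]>0.05].mean(0) if (q[:,0]>0.05).any() else'')
P=cloud(load("top0"));m=(abs(P[...,0]-.487)<.05)&(abs(P[...,1]-.31)<.05);print("can top z",np.nanmax(P[m][:,2]))
s=arm.state()
plan(s,[0.4735,0.2117,0.30],np.radians(33.5+90))
E
```

```text
L 17822 max x [0.0356 0.0559 0.0615] [ 0.05448359 -0.04371416 -0.00290565]
R 18806 max x [0.0345 0.0558 0.0616] [ 0.05446531  0.04479461 -0.00284472]
can top z 0.11473501727974988
tcp [0.2159 0.6128 0.3031] jaw yaw deg 70.59 tilt deg 0.08 j [ 1.06  0.25  1.56 -0.    1.34 -0.17]
total shift units (pre-turn axes) [ 0.0113 -0.9755  1.2543]  turn units [-0.5879 -0.0006  0.0008] yaw change deg 52.9
shift units in target axes [ 0.0102 -1.5888 -0.0218]
```

Emit:
step_arm:
  increments:
    - [[0, 0, 0], [-0.098, 0, 0]]
    - [[0, 0, 0], [-0.098, 0, 0]]
    - [[0, 0, 0], [-0.098, 0, 0]]
    - [[0, 0, 0], [-0.098, 0, 0]]
    - [[0, 0, 0], [-0.098, 0, 0]]
    - [[0, 0, 0], [-0.098, 0, 0]]
    - [[0, -0.15, 0], [0, 0, 0]]
    - [[0, -0.15, 0], [0, 0, 0]]
    - [[0, -0.15, 0], [0, 0, 0]]
    - [[0, -0.15, 0], [0, 0, 0]]
    - [[0, -0.15, 0], [0, 0, 0]]
    - [[0, -0.15, 0], [0, 0, 0]]
  jaw: 0.1
  force: 60

```text
time_s: 1.65
ee_pos: [0.3656, 0.3866, 0.3037]
tool_rot: [0.677, -0.204, 0.677, 0.204]
contact_force: [0.4, -0.3, -0.2]
grip_width: 0.0469
```

Emit:
step_arm:
  increments:
    - [[0, -0.15, 0], [0, 0, 0]]
    - [[0, -0.15, 0], [0, 0, 0]]
    - [[0, -0.15, 0], [0, 0, 0]]
    - [[0, -0.15, 0], [0, 0, 0]]
    - [[0, -0.088, -0.02], [0, 0, 0]]
    - [[0, 0, 0], [0, 0, 0]]
    - [[0, 0, 0], [0, 0, 0]]

```text
time_s: 2.52
ee_pos: [0.4737, 0.213, 0.3037]
tool_rot: [0.677, -0.204, 0.677, 0.204]
contact_force: [-0.5, -0.0, -0.2]
grip_width: 0.0475
```

```bash
cat > look.py <<'E'
import sys
from h import *
from plant import arm
def wrist(tag):
    s=arm.state();f=arm.grab_frame("wrist")
    q=s["tool_rot"];T=np.eye(4);T[:3,:3]=Ro.from_quat([q[1],q[2],q[3],q[0]]).as_matrix();T[:3,3]=s["ee_pos"]
    f["world_from_camera"]=T@f["tool_from_camera"]
    np.savez(f"f_{tag}.npz",**f);cv2.imwrite(f"pics/{tag}.png",f["color"][:,:,::-1]);return s,f
E
python3 - <<'E'
from look import *
s,f=wrist("w1")
P=cloud(f);V=f["color"].max(-1)
m=((V<75)&(P[...,2]>0.09)&(P[...,2]<0.16)).astype(np.uint8)
k,l,st,ce=cv2.connectedComponentsWithStats(m)
for i in range(1,k):
    if st[i,4]<100: continue
    q=P[l==i]; zt=np.nanpercentile(q[:,2],90); t=q[q[:,2]>zt-0.006]
    print("bar px",ce[i].round(),st[i,4],"ztop",zt.round(4),rect(t))
plan(s,[0.4735,0.2117,0.30],np.radians(33+90));print(s["grip_width"],s["time_s"])
E
```

```text
bar px [175. 113.] 1586 ztop 0.1312 (array([0.4569975 , 0.11365704]), (13.264580726623535, 43.90520477294922), 81.94287872314453)
bar px [273. 199.] 987 ztop 0.1312 (array([0.47148636, 0.21123297]), (43.82209014892578, 12.528607368469238), 33.46974182128906)
tcp [0.4737 0.213  0.3037] jaw yaw deg 123.52 tilt deg 0.03 j [ 0.2  -0.06  1.89  0.    1.32 -1.95]
total shift units (pre-turn axes) [ 0.0122 -0.0034 -0.0028]  turn units [ 0.0058 -0.0002 -0.0003] yaw change deg -0.5
shift units in target axes [ 0.0122 -0.0034 -0.0028]
0.047457616682723344 2.525
```

View pics/w1.png

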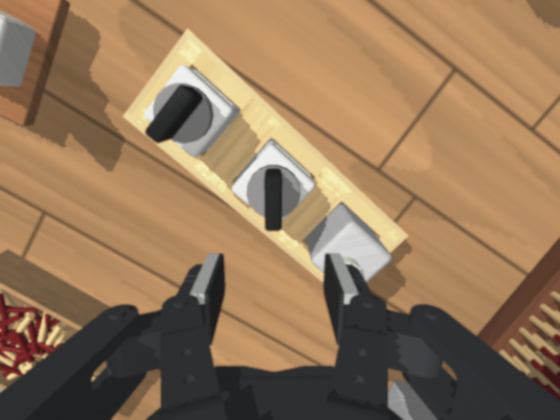

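The wrist view shows the loose bar (273,199) lying between the fingers and lined up with them. It is 33.5° from x, with its top at 0.131–0.134. I'm lowering onto it and closing.

Emit:
step_arm:
  increments:
    - [[0.1, 0, -0.006], [0, 0, 0]]
    - [[0.1, 0, 0], [0, 0, 0]]
    - [[0.1, 0, 0], [0, 0, 0]]
    - [[0.08, 0, 0], [0, 0, 0]]
    - [[0.048, 0, 0], [0, 0, 0]]
    - [[0, 0, 0], [0, 0, 0]]
    - [[0, 0, 0], [0, 0, 0]]

```text
time_s: 3.45
ee_pos: [0.4731, 0.2119, 0.1766]
tool_rot: [0.678, -0.204, 0.676, 0.204]
contact_force: [-0.1, -0.9, 0.0]
grip_width: 0.0469
```

Emit:
step_arm:
  increments:
    - [[0, 0, 0], [0, 0, 0]]
    - [[0, 0, 0], [0, 0, 0]]
    - [[0, 0, 0], [0, 0, 0]]
    - [[0, 0, 0], [0, 0, 0]]
    - [[0, 0, 0], [0, 0, 0]]
    - [[0, 0, 0], [0, 0, 0]]
  jaw: -1
  force: 60

```text
time_s: 4.2
ee_pos: [0.473, 0.2117, 0.1764]
tool_rot: [0.678, -0.204, 0.677, 0.204]
contact_force: [-1.8, -0.8, 6.7]
grip_width: 0.0129
```

```bash
python3 - <<'E'
from look import *
s,f=wrist("w2")
plan(s,[0.4725,0.2117,0.175],np.radians(81.5));print(s["grip_width"],s["time_s"],s["contact_force"],s["moment"])
E
```

```text
tcp [0.473  0.2117 0.1764] jaw yaw deg 123.51 tilt deg 0.07 j [ 0.2   0.1   1.98  0.    1.06 -1.95]
total shift units (pre-turn axes) [ 0.0048  0.0009 -0.0014]  turn units [ 4.668e-01  8.000e-04 -1.000e-04] yaw change deg -42.0
shift units in target axes [ 0.0048 -0.0002 -0.0016]
0.012885642825759377 4.2 [-1.7913663  -0.77314105  6.65320734] [ 0.10333004  0.35979806 -0.01196641]
```

View pics/w2.png

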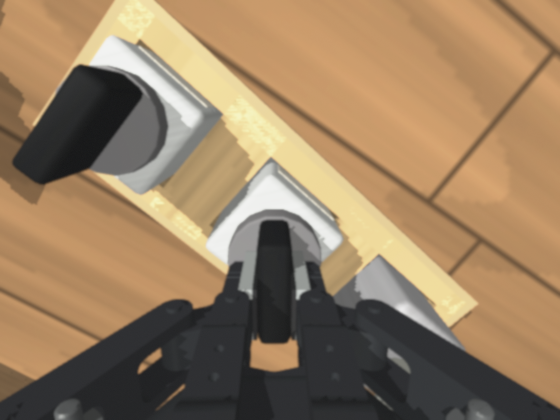

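Emit:
step_arm:
  increments:
    - [[0, 0, 0], [0.05, 0, 0]]
    - [[0, 0, 0], [0.05, 0, 0]]
    - [[0, 0, 0], [0.05, 0, 0]]
    - [[0, 0, 0], [0.05, 0, 0]]
    - [[0, 0, 0], [0.05, 0, 0]]
    - [[0, 0, 0], [0.05, 0, 0]]
    - [[0, 0, 0], [0.05, 0, 0]]
    - [[0, 0, 0], [0.05, 0, 0]]
    - [[0, 0, 0], [0.03, 0, 0]]
    - [[0, 0, 0], [0, 0, 0]]

```text
time_s: 5.5
ee_pos: [0.4732, 0.2113, 0.1764]
tool_rot: [0.707, 0.032, 0.706, -0.032]
contact_force: [-0.4, -1.2, 4.6]
grip_width: 0.0131
```

```bash
python3 - <<'E'
from look import *
s=arm.state()
plan(s,[0.4725,0.2117,0.175],np.radians(81.5));print(s["grip_width"],s["time_s"],s["contact_force"],s["moment"])
E
```

```text
tcp [0.4732 0.2113 0.1764] jaw yaw deg 84.79 tilt deg 0.1 j [ 0.2   0.1   1.98 -0.    1.06 -1.28]
total shift units (pre-turn axes) [ 0.0048  0.001  -0.0026]  turn units [0.0365 0.0011 0.0001] yaw change deg -3.3
shift units in target axes [ 0.0048  0.0008 -0.0026]
0.013066443196819584 5.5 [-0.43840294 -1.22514068  4.60401082] [-0.28941634  0.17607138 -0.11334586]
```

Emit:
step_arm:
  increments:
    - [[0, 0, 0], [0.02, 0, 0]]
    - [[0, 0, 0], [0.02, 0, 0]]
    - [[0, 0, 0], [0.02, 0, 0]]
    - [[0, 0, 0], [0, 0, 0]]

```text
time_s: 6.0
ee_pos: [0.4732, 0.2113, 0.1764]
tool_rot: [0.705, 0.065, 0.703, -0.065]
contact_force: [-1.6, -1.6, 5.5]
grip_width: 0.0131
```

```bash
python3 - <<'E'
from look import *
s,f=wrist("w3")
plan(s,[0.4725,0.2117,0.175],np.radians(81.5));print(s["grip_width"],s["time_s"],s["contact_force"],s["moment"])
E
```

```text
tcp [0.4732 0.2113 0.1764] jaw yaw deg 79.39 tilt deg 0.1 j [ 0.2   0.1   1.98 -0.    1.06 -1.18]
total shift units (pre-turn axes) [ 0.0048  0.0008 -0.0026]  turn units [-0.0234  0.0011  0.0001] yaw change deg 2.1
shift units in target axes [ 0.0048  0.0009 -0.0026]
0.013107690413867744 6.0 [-1.63100482 -1.55074307  5.4841561 ] [-0.20535964  0.17261757 -0.08253738]
```

View pics/w3.png

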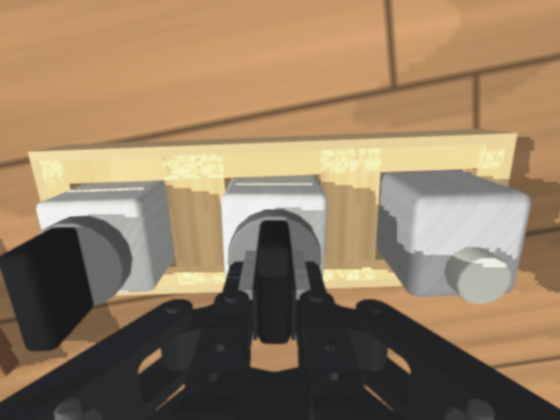

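The image shows the bar pointing straight away from the gripper, with the tin's far edge (≈230–325, row 183) nearly square to it. I'm turning slightly further to feel for the hard stop.

Emit:
step_arm:
  increments:
    - [[0, 0, 0], [0.02, 0, 0]]
    - [[0, 0, 0], [0, 0, 0]]

```text
time_s: 6.3
ee_pos: [0.4732, 0.2113, 0.1764]
tool_rot: [0.704, 0.076, 0.702, -0.076]
contact_force: [-0.8, -1.3, 5.6]
grip_width: 0.0132
```

```bash
python3 - <<'E'
from look import *
s=arm.state()
plan(s,[0.4725,0.2117,0.175],np.radians(81.5));print(s["grip_width"],s["time_s"],s["contact_force"],s["moment"])
E
```

```text
tcp [0.4732 0.2113 0.1764] jaw yaw deg 77.62 tilt deg 0.1 j [ 0.2   0.1   1.98 -0.    1.06 -1.15]
total shift units (pre-turn axes) [ 0.0047  0.0006 -0.0026]  turn units [-0.0431  0.0011  0.0002] yaw change deg 3.9
shift units in target axes [ 0.0048  0.0008 -0.0025]
0.01317276232689977 6.3 [-0.83536581 -1.25098346  5.58446408] [-0.26785082  0.13199952  0.11004214]
```

Emit:
step_arm:
  increments:
    - [[0, 0, 0], [0.02, 0, 0]]
    - [[0, 0, 0], [0, 0, 0]]

```text
time_s: 6.55
ee_pos: [0.4731, 0.2112, 0.1765]
tool_rot: [0.702, 0.086, 0.701, -0.087]
contact_force: [-1.4, -3.6, 5.3]
grip_width: 0.0128
```

```bash
python3 - <<'E'
from look import *
s,f=wrist("w4")
plan(s,[0.4725,0.2117,0.175],np.radians(81.5));print(s["grip_width"],s["time_s"],s["contact_force"],s["moment"])
E
```

```text
tcp [0.4731 0.2112 0.1765] jaw yaw deg 75.92 tilt deg 0.12 j [ 0.2   0.1   1.98 -0.    1.06 -1.12]
total shift units (pre-turn axes) [ 0.0049  0.0012 -0.0022]  turn units [-0.062   0.001   0.0009] yaw change deg 5.6
shift units in target axes [ 0.0049  0.0014 -0.0021]
0.012781052259499704 6.55 [-1.38158403 -3.62035341  5.26498423] [-0.39404641  0.27932893  0.60691986]
```

View pics/w4.png

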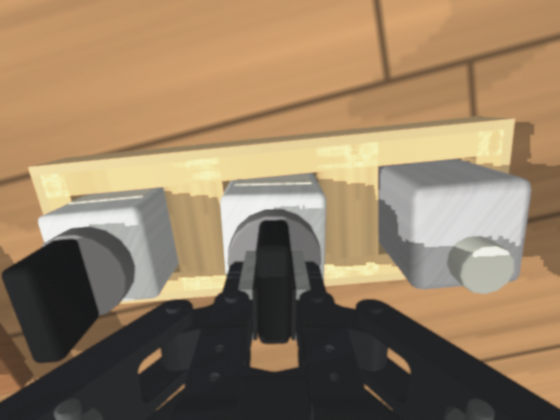

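The moment rose to 0.6 N m, so the cap is on its hard stop and the tin is braced in the pocket. I'm easing the torque off slightly and lifting.

Emit:
step_arm:
  increments:
    - [[0, 0, 0], [-0.02, 0, 0]]
    - [[0, 0, 0], [-0.015, 0, 0]]
    - [[0, 0, 0], [0, 0, 0]]

```text
time_s: 6.98
ee_pos: [0.4733, 0.2113, 0.1764]
tool_rot: [0.705, 0.068, 0.703, -0.068]
contact_force: [0.8, -1.8, 5.5]
grip_width: 0.0125
```

```bash
python3 - <<'E'
from look import *
s=arm.state()
plan(s,[0.473,0.2113,0.325],np.radians(81.5));print(s["grip_width"],s["time_s"],s["contact_force"],s["moment"])
E
```

```text
tcp [0.4733 0.2113 0.1764] jaw yaw deg 78.97 tilt deg 0.11 j [ 0.2   0.1   1.98 -0.    1.06 -1.18]
total shift units (pre-turn axes) [-4.952e-01 -3.000e-04  1.000e-04]  turn units [-0.0282  0.0012  0.0001] yaw change deg 2.5
shift units in target axes [-4.952e-01 -2.000e-04 -9.000e-04]
0.012512331521225648 6.975 [ 0.80787458 -1.7749056   5.51181918] [-0.29078355  0.07398923  0.08668598]
```

Emit:
step_arm:
  increments:
    - [[-0.02, 0, 0], [0, 0, 0]]
    - [[-0.04, 0, 0], [0, 0, 0]]
    - [[-0.06, 0, 0], [0, 0, 0]]
    - [[-0.06, 0, 0], [0, 0, 0]]
    - [[-0.07, 0, 0], [0, 0, 0]]
    - [[-0.07, 0, 0], [0, 0, 0]]
    - [[-0.07, 0, 0], [0, 0, 0]]
    - [[-0.06, 0, 0], [0, 0, 0]]
    - [[-0.04, 0, 0], [0, 0, 0]]
    - [[-0.02, 0, 0], [0, 0, 0]]
    - [[0, 0, 0], [0, 0, 0]]
  force: 80

```text
time_s: 8.35
ee_pos: [0.4725, 0.2115, 0.3285]
tool_rot: [0.704, 0.068, 0.704, -0.068]
contact_force: [0.2, -0.2, -4.6]
grip_width: 0.0129
```

```bash
python3 - <<'E'
from look import *
s,f=wrist("w5")
g=arm.grab_frame("scene");np.savez("f_scene5.npz",**g);cv2.imwrite("pics/scene5.png",g["color"][:,:,::-1])
g=arm.grab_frame("top");np.savez("f_top5.npz",**g)
cv2.imwrite("pics/top5.png",cv2.resize(g["color"][170:300,100:440,::-1],None,fx=2.3,fy=2.3,interpolation=cv2.INTER_CUBIC))
plan(s,[0.5215,-0.1897,0.325],np.radians(95.6));print(s["grip_width"],s["time_s"],s["contact_force"],s["moment"])
E
```

```text
tcp [0.4725 0.2115 0.3285] jaw yaw deg 78.96 tilt deg 0.01 j [ 0.2  -0.09  1.87  0.    1.36 -1.18]
total shift units (pre-turn axes) [ 0.0116 -1.2814  0.4166]  turn units [-1.849e-01 -1.000e-04 -0.000e+00] yaw change deg 16.6
shift units in target axes [ 0.0117 -1.347   0.0321]
0.012917380209495856 8.35 [ 0.18520515 -0.2119804  -4.62150222] [ 0.01375733 -0.02231074  0.02189958]
```

View pics/w5.png

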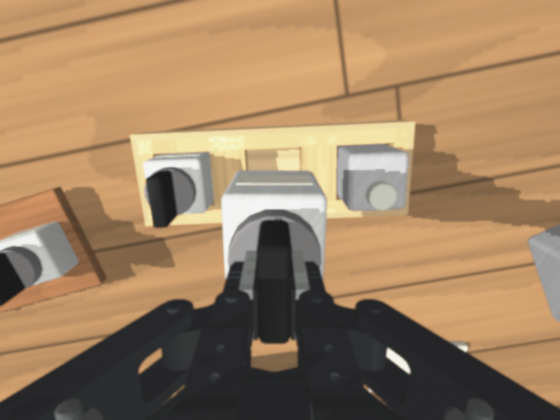

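View pics/scene5.png

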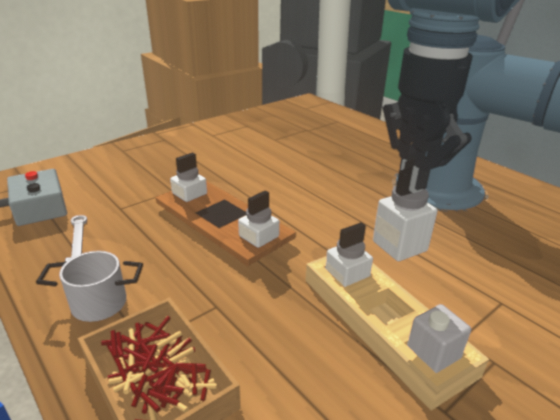

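View pics/top5.png

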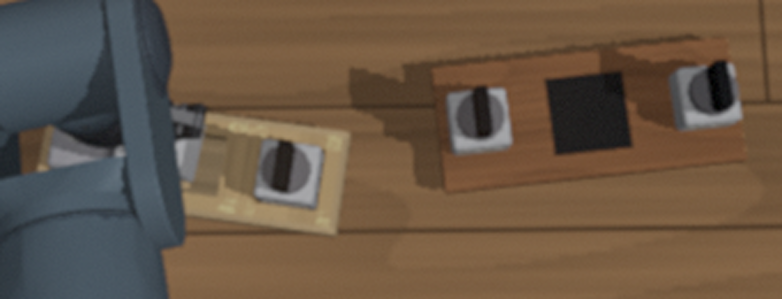

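The tin is lifted clear, upright, and square to its bar: its far edge (232–318, row 184) is parallel to the jaw axis. The tight tin is still in its pocket. I'm carrying the tin over to the shelf.

Emit:
step_arm:
  increments:
    - [[0, 0, 0], [-0.06, 0, 0]]
    - [[0, 0, 0], [-0.07, 0, 0]]
    - [[0, 0, 0], [-0.055, 0, 0]]
    - [[0, -0.05, 0], [0, 0, 0]]
    - [[0, -0.1, 0], [0, 0, 0]]
    - [[0, -0.12, 0], [0, 0, 0]]
    - [[0, -0.12, 0], [0, 0, 0]]
    - [[0, -0.12, 0], [0, 0, 0]]
    - [[0, -0.12, 0], [0, 0, 0]]
    - [[0, -0.12, 0], [0, 0, 0]]
    - [[0, -0.12, 0], [0, 0, 0]]
    - [[0, -0.12, 0], [0, 0, 0]]

```text
time_s: 10.0
ee_pos: [0.5011, -0.086, 0.3282]
tool_rot: [0.706, -0.034, 0.706, 0.034]
contact_force: [0.0, -0.0, -3.9]
grip_width: 0.0129
```

Emit:
step_arm:
  increments:
    - [[0, -0.12, 0.01], [0, 0, 0]]
    - [[0, -0.12, 0.01], [0, 0, 0]]
    - [[0, -0.07, 0.012], [0, 0, 0]]
    - [[0, -0.047, 0], [0, 0, 0]]
    - [[0, 0, 0], [0, 0, 0]]
    - [[0, 0, 0], [0, 0, 0]]

```text
time_s: 10.75
ee_pos: [0.5215, -0.1888, 0.3284]
tool_rot: [0.706, -0.035, 0.706, 0.035]
contact_force: [0.2, 0.5, -3.7]
grip_width: 0.0124
```

```bash
python3 - <<'E'
from look import *
s,f=wrist("w6")
g=arm.grab_frame("scene");np.savez("f_scene6.npz",**g);cv2.imwrite("pics/scene6.png",g["color"][:,:,::-1])
plan(s,[0.5215,-0.1897,0.21],np.radians(95.6));print(s["grip_width"],s["time_s"],s["contact_force"],s["moment"])
P=cloud(f);V=f["color"].max(-1)
m=(P[...,2]>0.1)&(P[...,2]<0.16)&(V<75)
k,l,st,ce=cv2.connectedComponentsWithStats(m.astype(np.uint8))
for i in range(1,k):
    if st[i,4]>100:
        q=P[l==i];zt=np.nanpercentile(q[:,2],90);print("bar",ce[i].round(),zt,rect(q[q[:,2]>zt-.006]))
m=((P[...,2]>0.024)&(P[...,2]<0.036)&(P[...,0]>0.4)&(P[...,1]<0))
q=P[m];print("shelf",len(q),np.median(q[:,2]),rect(q))
# underside of held tin from scene cloud
P=cloud(g);R=(abs(P[...,0]-.52)<.045)&(abs(P[...,1]+.19)<.045)&(P[...,2]>.08)&(f is not None)&(g["color"].min(-1)>110)
q=P[R];print("tin z 1/99pct",np.percentile(q[:,2],[0.5,2,98]),"expect underside",s["ee_pos"][2]-0.1704)
E
```

```text
tcp [ 0.5215 -0.1888  0.3284] jaw yaw deg 95.65 tilt deg 0.04 j [-0.55  0.    1.78  0.    1.36 -2.22]
total shift units (pre-turn axes) [ 3.946e-01 -3.100e-03 -1.000e-04]  turn units [ 0.0006 -0.0002 -0.0004] yaw change deg -0.1
shift units in target axes [ 3.946e-01 -2.800e-03 -2.000e-04]
0.012437995642303263 10.75 [ 0.23343033  0.50348354 -3.74694   ] [ 0.05659358 -0.00186886 -0.03296121]
bar [144. 190.] 0.12297122310476673 (array([ 0.52994598, -0.30344653]), (43.62443542480469, 11.743697166442871), 5.5781121253967285)
bar [399. 190.] 0.12321680021032785 (array([ 0.50844305, -0.07674865]), (44.63728332519531, 13.777473449707031), 5.740849494934082)
shelf 18804 0.028774886064378696 (array([ 0.61786212, -0.25840765]), (520.2091674804688, 384.0837707519531), 85.76213073730469)
tin z 1/99pct [0.16109148 0.16304483 0.43958203] expect underside 0.1579813466908011
```

View pics/w6.png

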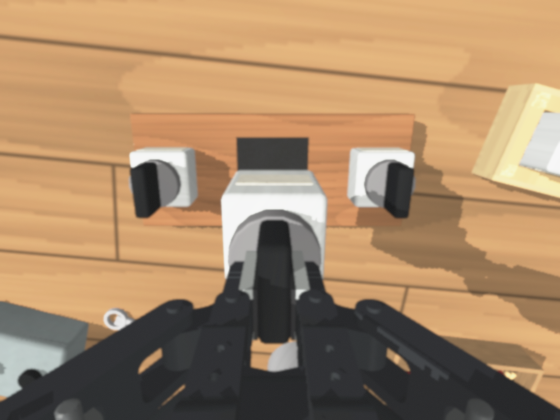

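View pics/scene6.png

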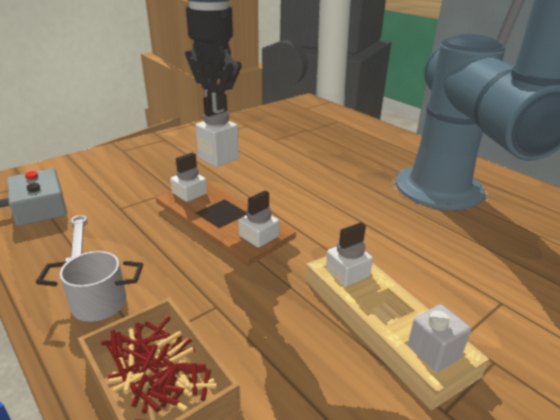

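The wrist view shows the mat (272,153) directly in line with the held tin, midway between the two neighbours. Lowering it.

Emit:
step_arm:
  increments:
    - [[0.03, -0.003, 0.003], [0, 0, 0]]
    - [[0.06, 0, 0], [0, 0, 0]]
    - [[0.07, 0, 0], [0, 0, 0]]
    - [[0.07, 0, 0], [0, 0, 0]]
    - [[0.06, 0, 0], [0, 0, 0]]
    - [[0.05, 0, 0], [0, 0, 0]]
    - [[0.03, 0, 0], [0, 0, 0]]
    - [[0.02, 0, 0], [0, 0, 0]]
    - [[0, 0, 0], [0, 0, 0]]

```text
time_s: 11.98
ee_pos: [0.5226, -0.1905, 0.2114]
tool_rot: [0.706, -0.035, 0.706, 0.035]
contact_force: [0.6, 0.0, -3.3]
grip_width: 0.0129
```

Emit:
step_arm:
  increments:
    - [[0.01, 0, 0], [0, 0, 0]]
    - [[0.01, 0, 0], [0, 0, 0]]
    - [[0.008, 0, 0], [0, 0, 0]]
    - [[0, 0, 0], [0, 0, 0]]

```text
time_s: 12.48
ee_pos: [0.5224, -0.1904, 0.2028]
tool_rot: [0.706, -0.034, 0.706, 0.035]
contact_force: [0.2, 1.1, -4.3]
grip_width: 0.0125
```

Expected touch-down is at TCP z≈0.2004. I'm going down in small steps and watching the vertical force.

Emit:
step_arm:
  increments:
    - [[0.005, 0, 0], [0, 0, 0]]
    - [[0, 0, 0], [0, 0, 0]]

```text
time_s: 12.72
ee_pos: [0.5225, -0.1905, 0.2015]
tool_rot: [0.706, -0.035, 0.706, 0.035]
contact_force: [-0.2, -1.1, -3.6]
grip_width: 0.0124
```

Emit:
step_arm:
  increments:
    - [[0.004, 0, 0], [0, 0, 0]]
    - [[0, 0, 0], [0, 0, 0]]

```text
time_s: 12.98
ee_pos: [0.5227, -0.1906, 0.2006]
tool_rot: [0.706, -0.035, 0.706, 0.035]
contact_force: [-0.3, 0.6, -2.2]
grip_width: 0.0129
```

Emit:
step_arm:
  increments:
    - [[0.004, 0, 0], [0, 0, 0]]
    - [[0, 0, 0], [0, 0, 0]]

```text
time_s: 13.22
ee_pos: [0.5229, -0.1907, 0.2006]
tool_rot: [0.706, -0.035, 0.706, 0.034]
contact_force: [-3.3, 1.2, 5.3]
grip_width: 0.0128
```

```bash
python3 - <<'E'
from look import *
s=arm.state();g=arm.grab_frame("scene");cv2.imwrite("pics/scene7.png",cv2.resize(g["color"][60:300,120:420,::-1],None,fx=2.4,fy=2.4))
print(s["contact_force"],s["ee_pos"],s["moment"])
E
```

```text
[-3.25065427  1.22118773  5.31589107] [ 0.52293183 -0.19066846  0.20059023] [0.39809205 0.51981914 0.03754579]
```

View pics/scene7.png

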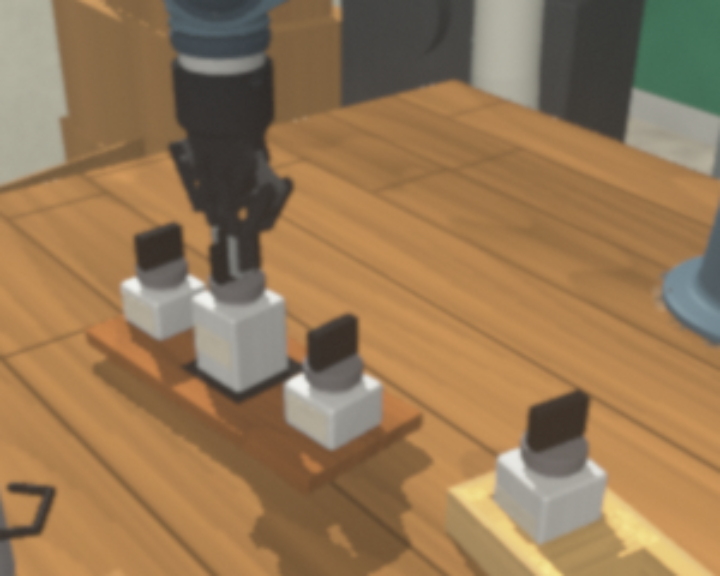

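The tin stands on the mat with its dark border visible around it, and the force has reversed, which confirms contact. Releasing and backing straight up.

Emit:
step_arm:
  increments:
    - [[0, 0, 0], [0, 0, 0]]
    - [[0, 0, 0], [0, 0, 0]]
    - [[0, 0, 0], [0, 0, 0]]
    - [[0, 0, 0], [0, 0, 0]]
    - [[0, 0, 0], [0, 0, 0]]
  jaw: 0.1

```text
time_s: 13.9
ee_pos: [0.5226, -0.1905, 0.1992]
tool_rot: [0.706, -0.035, 0.706, 0.035]
contact_force: [0.3, 0.8, 0.1]
grip_width: 0.0471
```

Emit:
step_arm:
  increments:
    - [[-0.03, 0, 0], [0, 0, 0]]
    - [[-0.06, 0, 0], [0, 0, 0]]
    - [[-0.1, 0, 0], [0, 0, 0]]
    - [[-0.1, 0, 0], [0, 0, 0]]
    - [[-0.1, 0, 0], [0, 0, 0]]
    - [[0, 0, -0.1], [0, 0, 0]]
    - [[0, 0, -0.15], [0, 0, 0]]
    - [[0, 0, -0.1], [0, 0, 0]]
    - [[0, 0, 0], [0, 0, 0]]

```text
time_s: 15.02
ee_pos: [0.4172, -0.201, 0.3177]
tool_rot: [0.707, -0.035, 0.706, 0.033]
contact_force: [-0.0, -0.7, 0.4]
grip_width: 0.0471
```

```bash
python3 - <<'E'
from look import *
s=arm.state();print(s["ee_pos"],s["contact_force"],s["grip_width"],s["time_s"])
for n in("top","scene"):
    f=arm.grab_frame(n);np.savez(f"f_{n}8.npz",**f);P=cloud(f);V=f["color"].max(-1)
    cv2.imwrite(f"pics/{n}8.png",f["color"][:,:,::-1])
    m=((V<75)&(P[...,2]>0.085)&(P[...,2]<0.18)&(P[...,0]>0.42)&(P[...,0]<0.6)&(abs(P[...,1])<0.4)).astype(np.uint8)
    k,l,st,ce=cv2.connectedComponentsWithStats(m)
    for i in range(1,k):
        if st[i,4]<60: continue
        q=P[l==i];zt=np.nanpercentile(q[:,2],90);print(n,"bar",ce[i].round(),zt.round(4),rect(q[q[:,2]>zt-.008]))
    m=(abs(P[...,0]-.52)<.06)&(abs(P[...,1]+.19)<.05)&(P[...,2]>.095)&(P[...,2]<.107)&(f["color"].min(-1)>90)
    print("tin top",m.sum(),np.median(P[m][:,2]) if m.any() else 0,rect(P[m]) if m.sum()>5 else '')
E
```

```text
[ 0.41715219 -0.2009705   0.31772508] [-0.01176175 -0.69018715  0.37066698] 0.04706383480357898 15.025
top bar [361. 210.] 0.1583 (array([ 0.52169617, -0.18879367]), (44.549530029296875, 12.543778419494629), 6.559376239776611)
top bar [307. 219.] 0.1263 (array([ 0.50898322, -0.07490278]), (46.49654006958008, 12.798912048339844), 5.543979644775391)
top bar [222. 242.] 0.1347 (array([0.45746051, 0.11270094]), (13.575843811035156, 44.517616271972656), 81.34201049804688)
tin top 240 0.10211533786496241 (array([ 0.52268005, -0.18997534]), (58.906211853027344, 58.17814636230469), 4.652963638305664)
scene bar [186. 163.] 0.1229 (array([ 0.53166882, -0.29835583]), (41.19014358520508, 10.753373146057129), 4.240833282470703)
scene bar [217. 167.] 0.1556 (array([ 0.52429834, -0.18471141]), (40.615196228027344, 12.442413330078125), 0.2595185339450836)
scene bar [258. 203.] 0.1242 (array([ 0.51022125, -0.07189115]), (41.266395568847656, 11.328282356262207), 4.739993572235107)
scene bar [352. 236.] 0.1324 (array([0.45993283, 0.11612657]), (11.380045890808105, 41.79903030395508), 79.14693450927734)
tin top 314 0.10155580495976488 (array([ 0.52192566, -0.18834181]), (57.71287536621094, 59.030609130859375), 4.809213161468506)
```

View pics/top8.png

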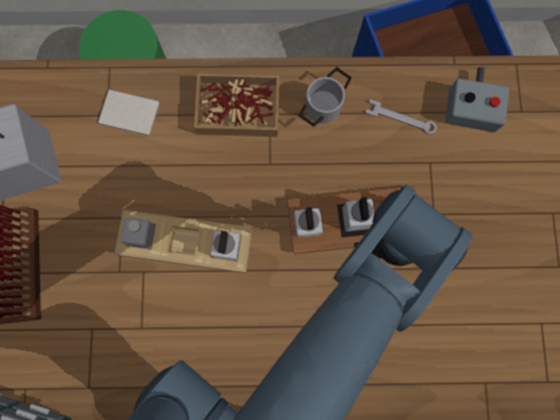

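View pics/scene8.png

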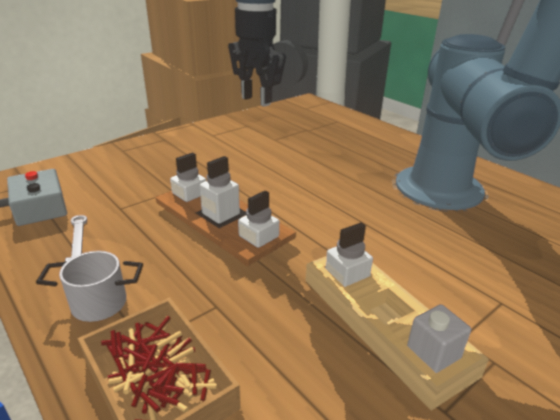

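The tin is centred on the mat with its top at 0.102, the bar within about 2° of its sides, and the tight tin unmoved. Handing in.

```bash
python3 - <<'E'
from plant import arm
print(arm.sign_off(),arm.state()["time_s"])
E
```

```text
the job is handed in; nothing more can be done
the job is handed in; nothing more can be done
```

The loose tin was the middle one in the crate, with its bar about 0.73 rad off. I turned its cap clockwise in the pocket until the hard stop pushed back (wrist moment rose from about 0.1 to 0.6 N m). I then lifted the tin straight out, carried it over the neighbours and set it on the mat, letting go only after contact showed. The job was handed in at about 15 s of the 45 s; no verdict is reported.

Last checks before handing in:
- **Position:** the tin's top centre measured about (0.522, -0.189), against a place estimate of (0.5215, -0.190), so about 1 mm off.
- **Height:** the tin's top was at 0.102 m, as it should be for a 72 mm tin on the 30 mm shelf. It looked upright in the scene view.
- **Cap:** the top view showed the bar about 2° from the tin's sides, well within 10°. The scene camera gave about 4.5°, but its view of the bar top is partial and its bar angles came out less consistent (a few degrees off the top view).
- **Tight tin:** the top view put it within 1 mm of where it started. The scene view differed by about 1.3 mm.
- **Robot:** the gripper was open and clear of everything, with a contact force near zero.

Two small disagreements: the place's x came out between 0.519 and 0.523 depending on the view, all well inside the 20 mm limit. While tightening, the tin also turned a few degrees in its pocket play before the stop was felt.

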